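# Tighten the filter holder's rim nuts a quarter turn past the bite

### The job

Use the standing tee key to tighten the three tab nuts on the rim of the round filter holder, one after another: first the nut over the outlet pipe, then on clockwise round the rim. With the key set right down over it and not pressed hard, run each nut clockwise (seen from above) until you feel it bite, then give it exactly one quarter turn more. Finally stand the key back in its grey ring; leave everything else alone.

Things in the scene. Friction and masses are not known exactly. Their poses are not given: they have to be found in the camera images.
- holder: Round steel filter holder fixed on the bench, 200 mm across, cover top 76 mm up. Origin on its axis at bench level, z up; x along its one outlet pipe (152 mm from axis, black tap bar, 78 mm high at most). A nozzle 32 mm wide stands on the axis, its top 96 mm above the bench. Tab nuts on the cover 72 mm from the axis: nut1 over the root of the pipe, nut2 and nut3 each 120 degrees further clockwise seen from above.
- nut1: Brass tab nut: an upright flat tab 30 mm long (x), 4 mm thick, 12 mm tall. Origin at its foot, on its upright turning axis (z) and on top of its fixed washer (46 mm across, 80 mm above the bench). It first runs round easily (0.02 N m), 5 to 55 degrees clockwise, then bites: from there it is stiff (about 0.3 N m, felt as half that when halted), with no stop. Where it bites cannot be seen; stays where left.
- stud1: End of the stud (5 mm across) that nut1 turns on, standing 1.5 mm out of the tab's top; origin on its axis, level with that top. Tightening past the bite draws it up 1.5 mm per full turn, so a quarter turn only 0.375 mm: a check too fine for the eye. It does not rise during the easy run.
- nut2: Brass tab nut: an upright flat tab 30 mm long (x), 4 mm thick, 12 mm tall. Origin at its foot, on its upright turning axis (z) and on top of its fixed washer (46 mm across, 80 mm above the bench). It first runs round easily (0.02 N m), 5 to 55 degrees clockwise, then bites: from there it is stiff (about 0.3 N m, felt as half that when halted), with no stop. Where it bites cannot be seen; stays where left.
- stud2: End of the stud (5 mm across) that nut2 turns on, standing 1.5 mm out of the tab's top; origin on its axis, level with that top. Tightening past the bite draws it up 1.5 mm per full turn, so a quarter turn only 0.375 mm: a check too fine for the eye. It does not rise during the easy run.
- nut3: Brass tab nut: an upright flat tab 30 mm long (x), 4 mm thick, 12 mm tall. Origin at its foot, on its upright turning axis (z) and on top of its fixed washer (46 mm across, 80 mm above the bench). It first runs round easily (0.02 N m), 5 to 55 degrees clockwise, then bites: from there it is stiff (about 0.3 N m, felt as half that when halted), with no stop. Where it bites cannot be seen; stays where left.
- stud3: End of the stud (5 mm across) that nut3 turns on, standing 1.5 mm out of the tab's top; origin on its axis, level with that top. Tightening past the bite draws it up 1.5 mm per full turn, so a quarter turn only 0.375 mm: a check too fine for the eye. It does not rise during the easy run.
- key_grip (a point): Centre of the black tee bar of the key, a loose upright tool of 160 g, 104 mm tall overall; the bar is 60 mm long (x), 14 mm thick (y), 18 mm tall, its centre 95 mm above the key's mouth. z up along the steel shank (12 mm thick; its 40 mm head is the lowest 24 mm).
- key_mouth (a point): Centre of the key's mouth, at its very bottom; axes as key_grip. A slot 9 mm wide, 16 mm deep, open at both ends, along x (parallel to the tee bar) between two prongs 34 mm long, 9 mm thick. Fully down, the prongs stand on the washer, the tab in the slot. The slot is loose: the key swings about 10 degrees either way (less if off-centre) before it takes the nut along.
- stand: Fixed grey ring on the bench in which the key stands upright on the bench: inside 54 mm, outside 68 mm across, 14 mm tall. Origin at bench level on its axis.
- wash_bottle: Bystander, leave alone: white wash bottle 72 mm across, 170 mm tall; origin at the centre of its underside.
- carton: Bystander, leave alone: white carton 100 x 160 x 50 mm; origin at the centre of its underside.
- beaker: Bystander, leave alone: glass beaker 70 mm across, 85 mm tall; origin at the centre of its underside.
- screwdriver: Bystander, leave alone: screwdriver lying on the bench, about 200 mm long; x along it.
- jar: Bystander, leave alone: amber jar 60 mm across, 75 mm tall; origin at the centre of its underside.
- dish: Bystander, leave alone: clear closed dish 90 mm across, 16 mm tall; origin at the centre of its underside.
- gasket: Bystander, leave alone: black rubber ring 60 mm across, 6 mm tall; origin at the centre of its underside.

How it is judged (in metres and radians):
On the way, in this order (a step that is already met when the one before it is completed fails the run):
1. nut1 (over the outlet pipe) is a quarter turn past its bite, nut2 and nut3 not yet tightened (distance of stud1 from where it was at the start of the episode between 0.000333 and 0.000417 m and distance of each of stud2, stud3 from where it was at the start of the episode below 3e-05 m), for 0.2 s.
2. nut2 is a quarter turn past its bite, nut1 kept, nut3 not yet tightened (distance of stud1 from where it was at the start of the episode between 0.000333 and 0.000417 m and distance of stud2 from where it was at the start of the episode between 0.000333 and 0.000417 m and distance of stud3 from where it was at the start of the episode below 3e-05 m), for 0.2 s.
3. nut3 is a quarter turn past its bite, nut1 and nut2 kept (distance of stud1 from where it was at the start of the episode between 0.000333 and 0.000417 m and distance of stud2 from where it was at the start of the episode between 0.000333 and 0.000417 m and distance of stud3 from where it was at the start of the episode between 0.000333 and 0.000417 m), for 0.2 s.
At the end, for the whole second after the job is handed in: Each of the three nuts is 80 to 100 degrees clockwise past its bite (its stud drawn up 0.333 to 0.417 mm), and the key stands upright (within 6 degrees) and still on the bench inside its ring (all of step 3 and horizontal distance between key_mouth and stand below 0.01 m and height (world z) of key_mouth below 0.004 m and angle between key_mouth's own z axis and vertical below 0.1 rad and linear speed of key below 0.02 m/s); the robot touches nothing.
It fails at once if the key pressed or levered on the holder or its nuts with more than 60 N (contact force between key and holder above 60 N).
It fails at once if a nut tightened by anything but the key set right down over it (mouth within 4 mm of the washer) ((linear speed of stud1 above 0.0001 m/s and (z of key_mouth in the frame of nut1 above 0.004 m or horizontal distance between key_mouth and nut1 above 0.006 m)) or (linear speed of stud2 above 0.0001 m/s and (z of key_mouth in the frame of nut2 above 0.004 m or horizontal distance between key_mouth and nut2 above 0.006 m)) or (linear speed of stud3 above 0.0001 m/s and (z of key_mouth in the frame of nut3 above 0.004 m or horizontal distance between key_mouth and nut3 above 0.006 m))).
It fails at once if the fingers or arm pushing on the filter holder (contact force between any of the arm, the fingers and holder above 3 N).
It fails at once if a bystander moved more than 15 mm (distance of any of wash_bottle, carton, beaker, screwdriver, jar, dish, gasket from where it was at the start of the episode above 0.015 m).
It also fails if it takes over 72 s, if anything falls off the work surface, if the arm or the gripper's body presses on something with over 40 N, if the wrist force passes 120 N, or if a joint passes its speed limit or range.

### The arm

A 6-joint arm with a two-finger parallel gripper is mounted at the origin on the work surface. World frame = base frame: x ahead of the robot, y to its left, z up, the work surface at z = 0. Lengths are in mm, angles in rad, forces in N, time in s.
With the tool pointing down it reaches from about 350 to 975 mm from the base axis. Payload 17.4 kg.
Tool frame: the origin (TCP) lies at the very end of the fingers, on their centre line; the grasp point (between the pads) lies 19 mm behind it (hold_point_z is the distance from the TCP to the grasp point, in mm); z points along the fingers, y is the direction in which the jaws open and shut (so a half turn about z gives the same grasp; the last joint's range is limited). The gripper opens to 85 mm and grips with 20 to 120 N. Pads are 22 mm wide; open, the fingers measure 114 mm over their backs; the gripper's body (76 mm by 85 mm) begins 54 mm behind the grasp point. The pads swing forward as they close: fully open they stand 13 mm farther back than shut.
Start: joints at [1.138, 0.116, 1.442, -0, 1.584, -0.038], TCP at [259.629, 623.077, 192.403] pointing down, gripper open.
Joint ranges: [-2.83, 2.83], [-0.83, 2.19], [0.07, 2.5], [-1.14, 4.28], [0.01, 3], [-2.97, 2.97]. Speed limits (rad/s): [1.89, 1.89, 2.22, 3.14, 3.14, 3.14].

### API

Orientations are given as a unit quaternion [x, y, z, w].
In Python, from bench import * gives the robot as it stands. The module is installed in compiled form; this text tells all that it offers. Calls block until the motion is done:
- move_to(position, orientation): joint-space move of the TCP to a pose.
- move_l(position, frame=None, max_speed=150): straight line of the TCP; frame=None keeps the orientation; max_speed is the mean speed in mm/s.
- goto_joints(angles): joint-space move.
- command_gripper(opening): opening from 0.0 (shut) to 1.0 (fully open); the grip force is fixed at half the most; returns when the fingers have stopped.
- dwell(seconds).
- inverse_kinematics(position, orientation): joint angles nearest the present ones, or None.
- camera(name): name is "side" or "top" or "wrist"; returns a dict with "image" (384x512x3 uint8, red, green, blue), "range_z" (384x512 float32, mm along the optical axis (not along the pixel's ray), 0 where there is no reading), "fx", "fy", "cx", "cy" (pixels), "R" (3x3) and "t" (3): a world point X has camera coordinates R X + t. Camera axes: x right, y down, z forward; pixel columns grow to the right and rows downward; lengths in mm; the calibration is good to about 2 mm. A picture is of the moment at which its call begins.
A pose or a line that the arm cannot do raises MotionError and nothing moves.
- finish_job(): hands the job in, once; it reports no verdict.
Readings, each from a call of its own:
- get_t(): time.
- get_joint_positions(): joint angles.
- get_joint_vel(): joint speeds.
- get_joint_torque(): joint torques, N m.
- get_tcp_pos(): TCP position.
- get_eef_rot(): TCP orientation.
- get_contact_force(): force on the tool from outside, world axes, zero at the start.
- get_torque(): the same for the moment, N m.
- get_grip_width(): opening from 0.0 (shut) to 1.0 (fully open).
Only numpy, scipy, OpenCV 4.12 (cv2) and the standard library are available. Lean on these libraries where they do the work, as an engineer would, in place of code of your own. Each camera call takes 0.05 s, during which the arm holds its last target.

## Working session

There is one attempt and no reset: what is moved stays moved. The work goes in short steps, each a Python script; the robot and the scene stay as the last script left them, time stands still between calls to the robot, and variables do not carry over. Pictures are saved under pics/ and viewed, and the job is handed in when it is done.

```bash
mkdir -p pics; ls; python3 - <<'E'
from bench import *
import cv2,numpy as np
for n in ["side","top","wrist"]:
    c=camera(n); cv2.imwrite(f"pics/{n}0.png",c["image"][:,:,::-1]); np.savez(f"{n}0.npz",**c)
    print(n,c["fx"],c["cx"],c["cy"],np.round(c["R"],3).tolist(),np.round(c["t"],1))
print(get_t(),get_eef_rot(),get_contact_force(),get_torque(),get_grip_width())
E
```

```text
pics
side 418.1464117438853 259.4210547523578 189.9835953681389 [[0.693, -0.721, -0.007], [-0.538, -0.51, -0.671], [0.48, 0.469, -0.741]] [-370.8  340.7  990.2]
top 388.1950137526593 257.7938943006523 193.19701848178318 [[0.028, -1.0, 0.007], [-0.985, -0.029, -0.171], [0.171, -0.002, -0.985]] [ -44.   500.3 1259.5]
wrist 265.7878392650961 257.6065099471211 190.80841902733567 [[0.384, 0.923, 0.001], [0.879, -0.366, 0.304], [0.281, -0.116, -0.953]] [-675.1  -40.9  380. ]
0.15 [ 1.96132978e-01  9.80577211e-01 -4.23493012e-04 -8.83608070e-05] [-0.40855557 -0.93245983 -1.36261841] [0.0132796  0.00896191 0.02379673] 1.0013845771122594
```

View pics/side0.png

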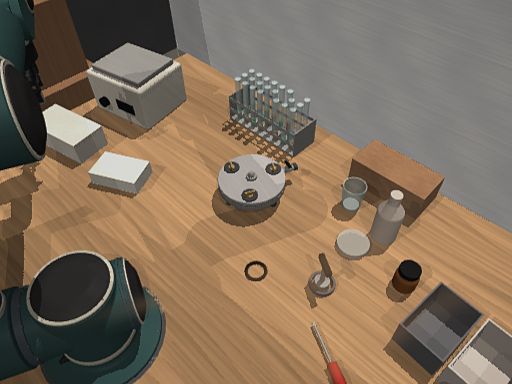

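View pics/top0.png

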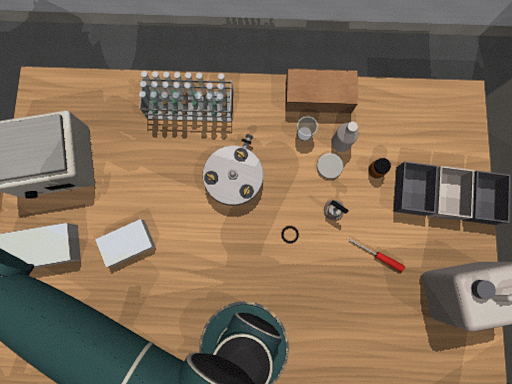

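View pics/wrist0.png

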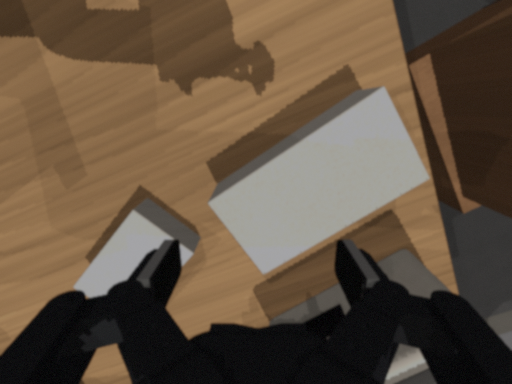

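```bash
cat > h.py <<'E'
import numpy as np,cv2
from scipy.spatial.transform import Rotation as Ro
def cloud(c):
    z=np.asarray(c["range_z"],float); v,u=np.mgrid[0:z.shape[0],0:z.shape[1]]
    P=np.stack([(u-c["cx"])/c["fx"]*z,(v-c["cy"])/c["fy"]*z,z],-1)
    W=(P-c["t"])@np.asarray(c["R"]); W[z==0]=np.nan
    return W
def onplane(c,u,v,zw):
    R=np.asarray(c["R"]); d=R.T@np.array([(u-c["cx"])/c["fx"],(v-c["cy"])/c["fy"],1]); o=-R.T@np.asarray(c["t"])
    return o+d*(zw-o[2])/d[2]
def proj(c,X):
    p=np.asarray(c["R"])@np.asarray(X,float)+c["t"]; return np.array([c["fx"]*p[0]/p[2]+c["cx"],c["fy"]*p[1]/p[2]+c["cy"]])
def down(yaw):
    "tool z down; tool x axis at world angle yaw (deg); y axis at yaw-90"
    a=np.radians(yaw); x=[np.cos(a),np.sin(a),0]; z=[0,0,-1]; y=np.cross(z,x)
    return Ro.from_matrix(np.stack([x,y,z],1)).as_quat()
E
python3 - <<'E'
from h import *
c=dict(np.load("top0.npz")); s=dict(np.load("side0.npz"))
W=cloud(c)
print("cam",-c["R"].T@c["t"], -s["R"].T@s["t"])
def box(W,u0,u1,v0,v1,z0,z1):
    A=W[v0:v1,u0:u1].reshape(-1,3); return A[(A[:,2]>z0)&(A[:,2]<z1)]
A=box(W,195,272,140,212,60,90); print("cover",np.median(A,0),A.min(0),A.max(0))
A=box(W,195,272,140,212,92,130);print("noz",A.mean(0),len(A))
A=box(W,315,360,190,230,80,130);print("key",A.mean(0),A.min(0),A.max(0),len(A))
print(onplane(c,233,175,96),onplane(c,241,155,80),onplane(c,246,191,80),onplane(c,211,178,80),onplane(c,248,141,70),onplane(c,339,208,95),onplane(c,334,213,0))
import cv2
for n,im,b in [("side","side0",(290,230,360,310)),("top","top0",(190,130,360,225))]:
    i=cv2.imread(f"pics/{im}.png")[b[1]:b[3],b[0]:b[2]]; cv2.imwrite(f"pics/{im}c.png",cv2.resize(i,None,fx=4.5 if n=="top" else 7,fy=4.5 if n=="top" else 7,interpolation=cv2.INTER_CUBIC))
E
```

```text
cam [ 279.04708494  -26.80244209 1326.65492008] [ -35.5460453 -558.0785007  959.8909442]
cover [554.09185937  54.67023875  77.12132844] [455.78877984 -42.02685703  60.04900457] [680.24285152 153.49135636  89.77516722]
noz [555.31859061  63.03959347  94.97348723] 44
key [ 454.55404406 -288.45817323  101.7002611 ] [ 435.34108065 -314.66005098   83.48774471] [ 473.0867651  -262.59161853  109.29720164] 99
[549.66316611  52.678795    96.        ] [621.7558826   29.88557318  80.        ] [501.09542233   9.24743102  80.        ] [540.9623556  125.38263934  80.        ] [673.79942823   8.55758369  70.        ] [ 451.97487622 -290.79729579   95.        ] [ 447.4400329  -293.80105571    0.        ]
```

View pics/side0c.png

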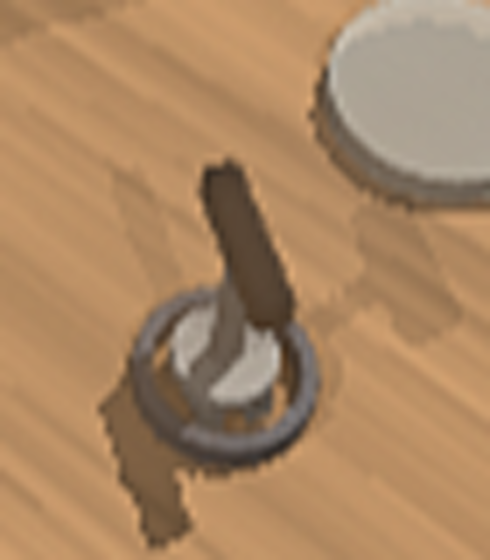

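View pics/top0c.png

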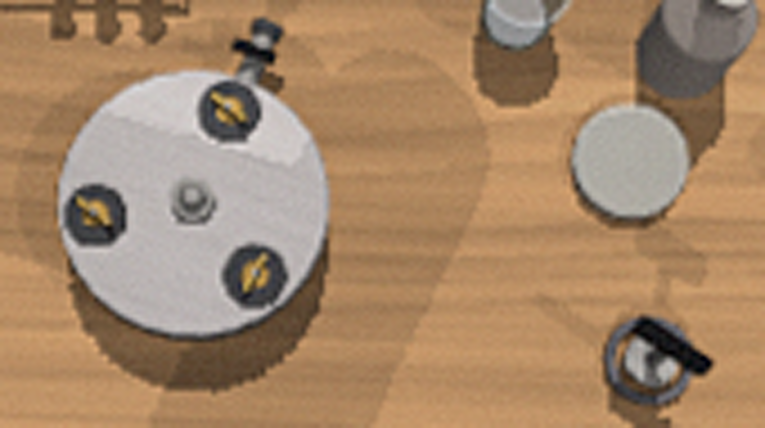

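```bash
python3 - <<'E'
from h import *
from bench import *
c=dict(np.load("wrist0.npz")); T=Ro.from_quat(get_eef_rot()).as_matrix(); p=get_tcp_pos()
cam=-c["R"].T@c["t"]
print("tool axes",T.round(3).tolist()); print("cam in tool",T.T@(cam-p)); print("camaxes in tool (rows x,y,z)",(c["R"]@T).round(3))
Rct=c["R"]@T; pc=T.T@(cam-p); np.savez("wc.npz",Rct=Rct,pc=pc)
q0=get_joint_positions()
for name,P in [("holder",(550,53,76)),("key",(454,-290,60))]:
  for yaw in range(-180,180,30):
    q=down(yaw); M=Ro.from_quat(q).as_matrix()
    # where does the central ray hit z: choose tcp height 300
    h=290
    d=M@Rct.T[:,2]; o=M@pc+[0,0,h]; hit=o+d*(P[2]-o[2])/d[2]
    t=np.array([P[0]-hit[0],P[1]-hit[1],h])
    s=inverse_kinematics(t,q)
    print(name,yaw,t.round(0),None if s is None else np.round(np.array(s),2))
E
```

```text
tool axes [[-0.923, 0.385, -0.0], [0.385, 0.923, -0.001], [0.0, -0.001, -1.0]]
cam in tool [  76.86399336   -0.20523753 -183.05879941]
camaxes in tool (rows x,y,z) [[ 0.     1.    -0.002]
 [-0.953 -0.    -0.304]
 [-0.304  0.002  0.953]]
holder -180 [500.  53. 290.] [ 0.05 -0.27  1.65 -0.    1.76 -1.52]
holder -150 [507.  28. 290.] [ 0.   -0.26  1.64 -0.    1.76 -2.09]
holder -120 [526.  10. 290.] [-0.03 -0.22  1.61 -0.    1.75 -2.65]
holder -90 [550.   3. 290.] None
holder -60 [575.  10. 290.] [-0.03 -0.11  1.51 -0.    1.74  2.59]
holder -30 [593.  29. 290.] [ 0.01 -0.07  1.47 -0.    1.74  2.1 ]
holder 0 [600.  53. 290.] [ 0.05 -0.05  1.46 -0.    1.74  1.62]
holder 30 [593.  78. 290.] [ 0.09 -0.06  1.47 -0.    1.74  1.14]
holder 60 [574.  96. 290.] [ 0.12 -0.09  1.5  -0.    1.74  0.65]
holder 90 [550. 103. 290.] [ 0.14 -0.15  1.54 -0.    1.74  0.14]
holder 120 [525.  96. 290.] [ 0.13 -0.2   1.59 -0.    1.75 -0.39]
holder 150 [507.  77. 290.] [ 0.1  -0.25  1.63 -0.    1.76 -0.95]
key -180 [ 399. -291.  290.] [-0.68 -0.29  1.67 -0.    1.77 -2.25]
key -150 [ 407. -318.  290.] [-0.71 -0.24  1.62 -0.    1.76 -2.81]
key -120 [ 427. -338.  290.] [-0.72 -0.18  1.57 -0.    1.75  2.95]
key -90 [ 455. -345.  290.] [-0.69 -0.12  1.52 -0.    1.74  2.45]
key -60 [ 482. -337.  290.] [-0.65 -0.08  1.49 -0.    1.74  1.96]
key -30 [ 502. -317.  290.] [-0.61 -0.07  1.47 -0.    1.74  1.49]
key 0 [ 509. -289.  290.] [-0.56 -0.09  1.49 -0.    1.74  1.01]
key 30 [ 501. -262.  290.] [-0.53 -0.13  1.53 -0.    1.74  0.52]
key 60 [ 481. -242.  290.] [-0.51 -0.19  1.58 -0.    1.75  0.01]
key 90 [ 453. -235.  290.] [-0.53 -0.25  1.63 -0.    1.76 -0.53]
key 120 [ 426. -243.  290.] [-0.57 -0.3   1.67 -0.    1.77 -1.09]
key 150 [ 406. -263.  290.] [-0.63 -0.31  1.68 -0.    1.77 -1.67]
```

```bash
python3 - <<'E'
from h import *
from bench import *
w=np.load("wc.npz");Rct,pc=w["Rct"],w["pc"]
def view(P,yaw,h):
    q=down(yaw); M=Ro.from_quat(q).as_matrix()
    d=M@Rct.T[:,2]; o=M@pc+[0,0,h]; hit=o+d*(P[2]-o[2])/d[2]
    move_to([P[0]-hit[0],P[1]-hit[1],h],q)
def snap(n):
    c=camera("wrist"); np.savez(n+".npz",**c); cv2.imwrite(f"pics/{n}.png",cv2.resize(c["image"][:,:,::-1],None,fx=1.5,fy=1.5,interpolation=cv2.INTER_CUBIC))
view((550,53,76),120,250); snap("w1"); print(get_t())
view((454,-290,60),45,290); snap("w2"); print(get_t(),get_contact_force(),get_torque())
E
```

```text
2.3667
3.7 [ 0.01862797 -0.15969063 -0.42788986] [-0.02377066 -0.0618017  -0.01878759]
```

View pics/w1.png

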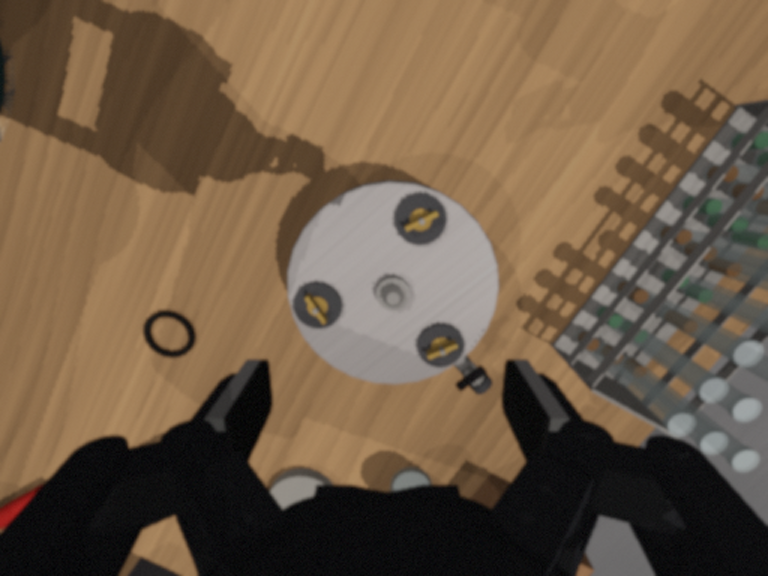

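View pics/w2.png

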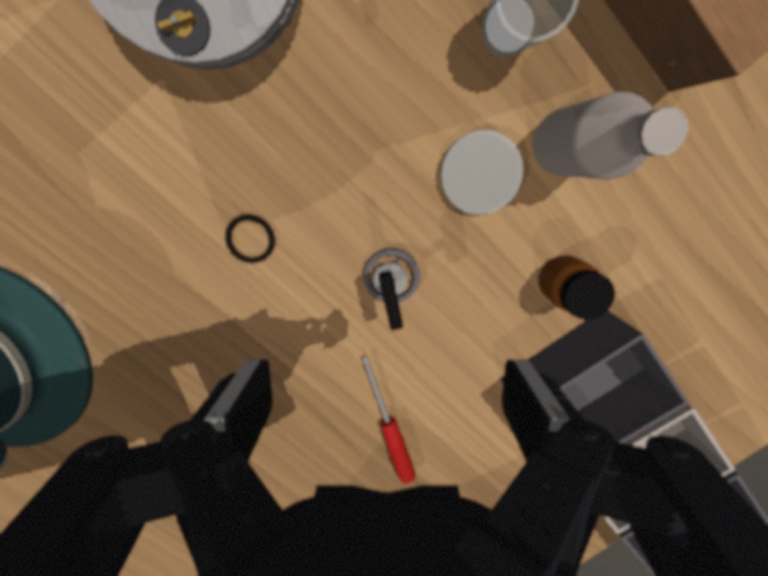

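```bash
python3 - <<'E'
from h import *
c=dict(np.load("w1.npz")); im=c["image"][:,:,::-1]
o=[]
for (x,y) in [(440,346),(318,305),(420,219)]:
    x/=1.5;y/=1.5; o.append(cv2.resize(im[int(y)-22:int(y)+22,int(x)-22:int(x)+22],(390,390),interpolation=cv2.INTER_CUBIC)); print(int(x)-22,int(y)-22, 390/44)
cv2.imwrite("pics/nuts1.png",cv2.resize(np.hstack(o),(795,265)))
c=dict(np.load("w2.npz")); im=c["image"][:,:,::-1]
cv2.imwrite("pics/key1.png",cv2.resize(im[155:225,225:295],(560,560),interpolation=cv2.INTER_CUBIC))
# washers: dark pixels on cover -> centroid
for n in ["w1","top0"]:
    c=dict(np.load(n+".npz")); W=cloud(c); g=c["image"].max(-1)
    P=[(550,53)]
    r=np.hypot(W[...,0]-550,W[...,1]-53)
    m=(W[...,2]>60)&(r<97)
    print(n,"cover med z",np.nanmedian(W[m][:,2]))
    # holder rim ellipse: centroid of pixels in cover mask
    k=((g<130)&m).astype(np.uint8)
    nl,L,st,ce=cv2.connectedComponentsWithStats(k)
    for i in range(1,nl):
        if st[i,4]>30: print(st[i],ce[i],onplane(c,*ce[i],80).round(1))
E
```

```text
271 208 8.863636363636363
190 181 8.863636363636363
258 124 8.863636363636363
w1 cover med z 360.20184255746767
[195 121  71  47 129] [225.02325581 135.69767442] [474.8  99.6  80. ]
[262 128  36  36 868] [279.47235023 144.98502304] [542.8 125.   80. ]
[249 183  20  13  70] [256.42857143 186.75714286] [545.2  59.8  80. ]
[195 187  34  33 756] [211.42989418 202.68518519] [502.    7.6  80. ]
[253 188  17  17 162] [260.78395062 195.36419753] [556.8  52.   80. ]
[277 215  33  30 672] [292.35565476 228.64732143] [622.6  30.8  80. ]
[    0   239   512   145 39077] [256.68288251 334.4517747 ] [ 675.4 -164.6   80. ]
top0 cover med z 77.25797890902544
[234 148  14  14 120] [240.48333333 154.94166667] [621.9  31.6  80. ]
[204 171  14  14 142] [210.70422535 177.71126761] [541.9 126.4  80. ]
[228 171  10   9  43] [232.62790698 175.90697674] [550.1  54.8  80. ]
[239 184  15  15 136] [246.17647059 191.29411765] [500.1   8.6  80. ]
```

View pics/nuts1.png

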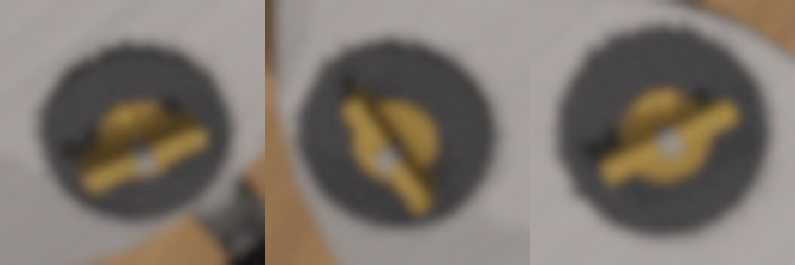

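View pics/key1.png

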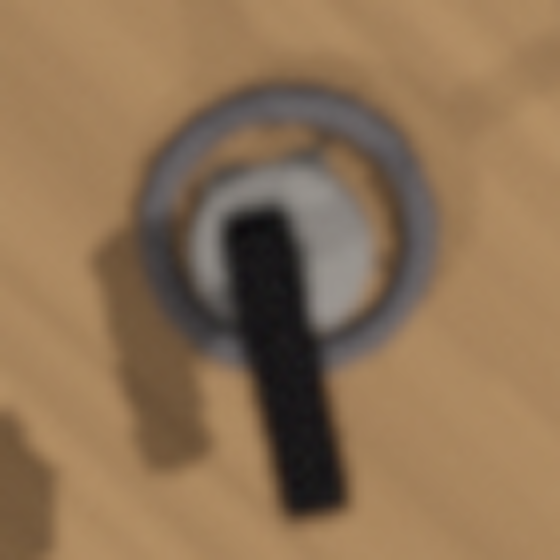

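```bash
python3 - <<'E'
from h import *
c=dict(np.load("w1.npz")); s=265/44
for n,(ox,oy),a,b in [("n1",(271,208),(92,185),(208,132)),("n2",(190,181),(83,98),(157,210)),("n3",(258,124),(80,178),(205,112))]:
    f=lambda p:onplane(c,ox+p[0]/s-.5,oy+p[1]/s-.5,92)
    A,B=f(a),f(b); d=B-A; print(n,A.round(1),B.round(1),"mid",((A+B)/2).round(1),"len",np.hypot(*d[:2]).round(1),"ang",np.degrees(np.arctan2(d[1],d[0])))
for n,(u,v) in [("w2",(260,197)),("top0",(336,208)),("side0",(325,262))]:
    c=dict(np.load(n+".npz")); W=cloud(c); g=c["image"].max(-1)
    m=(W[...,2]>82)&(W[...,2]<115)&(np.hypot(W[...,0]-454,W[...,1]+290)<45)
    A=W[m]; ctr=(A[:,:2].max(0)+A[:,:2].min(0))/2; 
    rect=cv2.minAreaRect(A[:,:2].astype(np.float32)); cov=np.cov(A[:,:2].T); e,V=np.linalg.eigh(cov)
    print(n,"bar",len(A),A.mean(0).round(1),"rect",np.round(rect[0],1),np.round(rect[1],1),"ang",np.degrees(np.arctan2(V[1,1],V[0,1])))
    m=m&(W[...,2]>100);A=W[m];print("  top",len(A),A.mean(0).round(1))
    k=(W[...,2]>7)&(W[...,2]<20)&(np.hypot(W[...,0]-449,W[...,1]+290)<45); A=W[k]
    # kasa circle
    M=np.c_[2*A[:,:2],np.ones(len(A))]; x=np.linalg.lstsq(M,(A[:,:2]**2).sum(1),rcond=None)[0]; print("  ring",len(A),x[:2].round(1),np.sqrt(x[2]+x[0]**2+x[1]**2).round(1), A.mean(0).round(1))
    k=(W[...,2]>21)&(W[...,2]<29)&(np.hypot(W[...,0]-449,W[...,1]+290)<30); A=W[k]; print("  head",len(A),A.mean(0).round(1),A.min(0).round(0),A.max(0).round(0))
E
```

```text
n1 [618.1  17.5  92. ] [634.3  42.9  92. ] mid [626.2  30.2  92. ] len 30.1 ang 57.361049110297614
n2 [488.2  14.6  92. ] [515.1  -1.3  92. ] mid [501.7   6.7  92. ] len 31.3 ang -30.53326903352354
n3 [536.8 111.5  92. ] [552.5 136.7  92. ] mid [544.6 124.1  92. ] len 29.7 ang 58.18872825590639
w2 bar 387 [ 459.  -289.9  104.2] rect [ 457.3 -291.8] [59.5 14. ] ang 57.57063342131536
  top 362 [ 458.3 -290.7  104.8]
  ring 421 [ 459.1 -292.4] 30.0 [ 462.1 -289.4   14.4]
  head 215 [ 461.9 -290.4   25.2] [ 438. -311.   21.] [ 477. -272.   28.]
top0 bar 99 [ 454.6 -288.5  101.7] rect [ 455.4 -289.6] [58.6 14.6] ang 57.569345735766426
  top 75 [ 455.4 -289.2  103.9]
  ring 107 [ 457. -290.] 29.7 [ 451.2 -284.2   13.6]
  head 56 [ 451.3 -285.6   24.3] [ 437. -306.   21.] [ 472. -266.   29.]
side0 bar 172 [ 454.2 -294.5  103.5] rect [ 456.4 -293.2] [59.1 14.9] ang 58.10278296143716
  top 139 [ 455.6 -293.4  105.5]
  ring 231 [ 458.4 -293.1] 29.9 [ 451.5 -296.7   14.7]
  head 134 [ 454.2 -293.9   26.2] [ 437. -312.   21.] [ 475. -273.   29.]
```

```bash
cat >> h.py <<'E'
def snap(n,name="wrist",s=1.5):
    from bench import camera
    c=camera(name); np.savez(n+".npz",**c); cv2.imwrite(f"pics/{n}.png",cv2.resize(c["image"][:,:,::-1],None,fx=s,fy=s,interpolation=cv2.INTER_CUBIC)); return c
E
python3 - <<'E'
from h import *
from bench import *
move_to([456.6,-291.5,150],down(57.6)); print(get_t(),get_joint_positions())
move_l([456.6,-291.5,77]); print(get_t(),get_contact_force())
command_gripper(0.1); print(get_t(),get_grip_width(),get_contact_force(),get_torque())
move_l([456.6,-291.5,180]); print(get_t(),get_contact_force(),get_torque(),get_tcp_pos())
snap("k1"); snap("k1s","side",1)
E
```

```text
4.35 [-6.14135251e-01 -1.62709902e-01  1.78150714e+00  2.23051687e-04
  1.52136831e+00 -4.81582886e-02]
4.9833 [-0.61859129  0.34861136  1.51538086]
5.6917 0.09761336656480958 [-0.92723063 -0.21878142 -0.09448652] [-0.02031442 -0.02265544  0.02082623]
6.525 [ 0.74340086 -0.13937323 -0.64790816] [-0.03064742 -0.04475077  0.02869669] [ 456.28978799 -291.31017327  178.8626822 ]
```

View pics/k1.png

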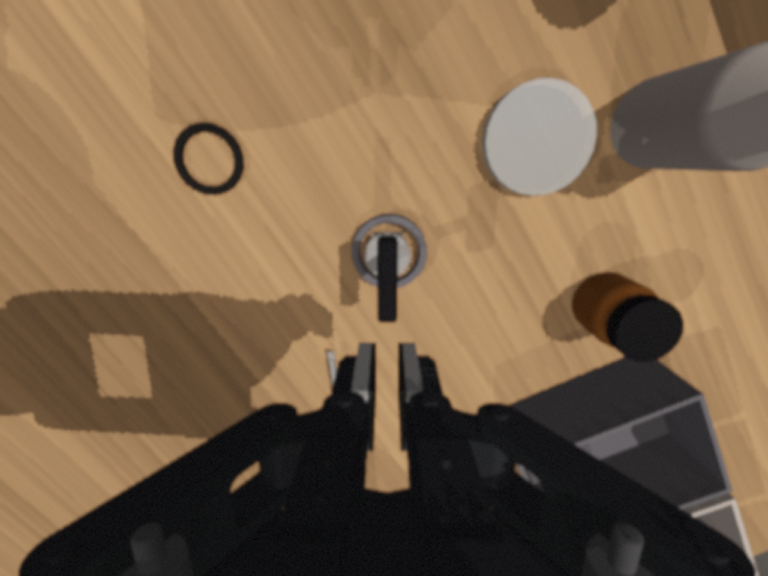

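View pics/k1s.png

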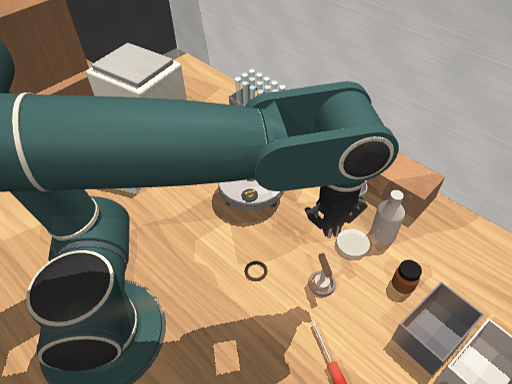

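```bash
python3 - <<'E'
from h import *
from bench import *
c=dict(np.load("k1.npz")); W=cloud(c)
m=(W[...,2]>82)&(W[...,2]<115)&(np.hypot(W[...,0]-454,W[...,1]+290)<45)
A=W[m]; rect=cv2.minAreaRect(A[:,:2].astype(np.float32)); V=np.linalg.eigh(np.cov(A[:,:2].T))[1]
print(rect,np.degrees(np.arctan2(V[1,1],V[0,1])))
k=(W[...,2]>7)&(W[...,2]<20)&(np.hypot(W[...,0]-458,W[...,1]+291)<45); A=W[k]
M=np.c_[2*A[:,:2],np.ones(len(A))]; x=np.linalg.lstsq(M,(A[:,:2]**2).sum(1),rcond=None)[0]; print(x[:2])
command_gripper(0.5)
move_l([456.6,-291.5,77]); print(get_t(),get_contact_force(),get_tcp_pos())
command_gripper(0.0); print(get_t(),get_grip_width(),get_contact_force(),get_torque())
move_l([456.6,-291.5,110]); print(get_t(),get_grip_width(),get_contact_force(),get_torque(),get_tcp_pos())
snap("k2"); snap("k2s","side",1)
E
```

```text
((456.8384094238281, -291.65289306640625), (58.87511444091797, 13.55136489868164), 57.8635139465332) 57.89506622876095
[ 458.55139794 -292.59373914]
7.8833 [ 0.5191214  -0.59468515 -0.07517266] [ 456.99231909 -291.78161608   78.00625557]
8.3667 -0.0012695051793483693 [1.17292998 0.1915304  0.13710145] [0.02578565 0.02918538 0.0197897 ]
8.7333 -0.00334278316815491 [-0.97347908  0.38838633 -0.48114019] [ 0.04743144 -0.00618629 -0.04358048] [ 456.89517246 -291.71610521  110.7097064 ]
```

View pics/k2.png

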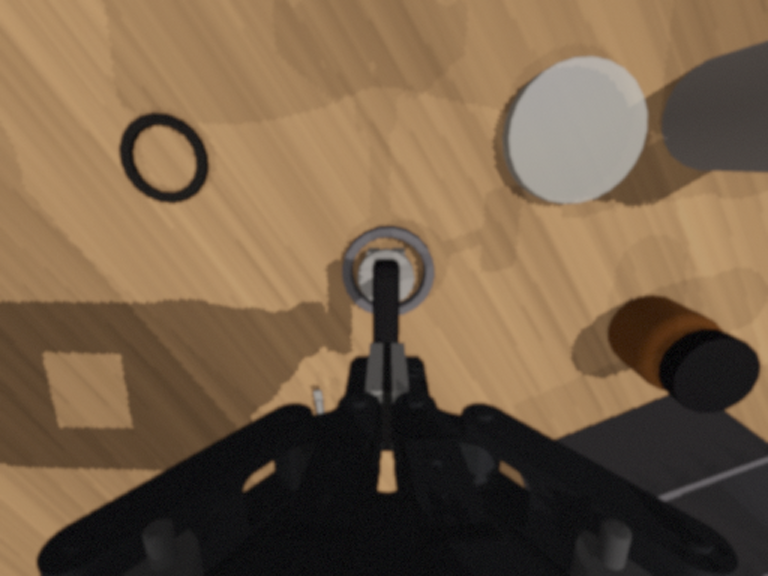

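View pics/k2s.png

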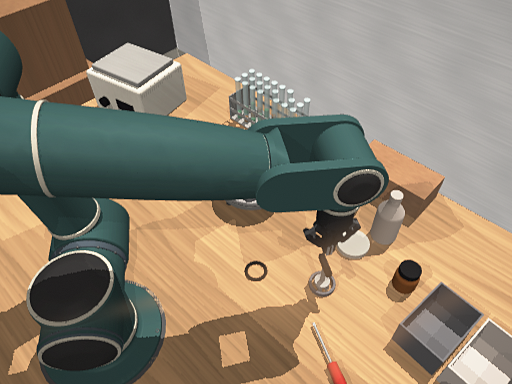

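```bash
python3 - <<'E'
from h import *
from bench import *
for n,p in [("k1",[456.6,-291.5,180]),("k2",[456.6,-291.5,110])]:
    c=dict(np.load(n+".npz")); W=cloud(c)
    print(n,"proj tcp x1.5",proj(c,p)*1.5, "grasp",proj(c,np.array(p)+[0,0,19])*1.5)
    for (u,v) in [(375,350),(400,350),(375,365),(375,390),(388,330),(388,300),(388,270),(360,380),(388,470)]:
        print((u,v),W[int(v/1.5),int(u/1.5)].round(1),c["range_z"][int(v/1.5),int(u/1.5)])
print(get_eef_rot(),get_tcp_pos(),get_joint_positions())
E
```

```text
k1 proj tcp x1.5 [385.33451049 324.83952575] grasp [385.18914288 341.51695339]
(375, 350) [ 458.3 -281.9  225. ] 151.37427
(400, 350) [ 466.9 -285.   228.9] 147.0018
(375, 365) [ 455.3 -286.5  226.6] 151.47977
(375, 390) [ 450.9 -293.6  230.9] 149.86803
(388, 330) [ 413.8 -360.7    1.9] 391.31924
(388, 300) [ 450.1 -303.3  105.3] 272.2344
(388, 270) [ 461.5 -285.4  105.6] 265.5426
(360, 380) [ 456.1 -277.8  250.5] 126.35648
(388, 470) [ 323.9 -502.8    1.8] 442.09418
k2 proj tcp x1.5 [383.8241616  323.33073482] grasp [383.64555126 339.70199859]
(375, 350) [ 460.  -280.6  160.9] 146.87807
(400, 350) [ 467.6 -285.   161.6] 146.12291
(375, 365) [ 460.2 -280.7  172.1] 136.14508
(375, 390) [ 460.8 -280.6  188.6] 120.266
(388, 330) [ 454.9 -297.2  105.3] 204.87173
(388, 300) [ 463.5 -283.6  104.6] 200.763
(388, 270) [ 471.9 -270.3  104.7] 195.87614
(360, 380) [ 454.  -281.3  175.5] 134.03806
(388, 470) [ 357.7 -451.3    1.5] 358.7645
[ 8.76314511e-01  4.81739311e-01 -1.42907138e-04 -3.04972275e-04] [ 456.3814878  -291.36017225  109.37101186] [-6.15305634e-01 -1.42123954e-01  1.83229663e+00  9.93519348e-06
  1.45209350e+00 -4.97874191e-02]
```

```bash
python3 - <<'E'
from h import *
from bench import *
c=dict(np.load("k2s.npz")); W=cloud(c)
for z in (110,129,158): print(z,proj(c,[456.6,-291.5,z]))
for z in (110,158): print(proj(c,[456.6+11*np.cos(1),-291.5+11*np.sin(1),z]))
k=c["image"][190:310,270:390,::-1]; cv2.imwrite("pics/k2sc.png",cv2.resize(k,(720,720),interpolation=cv2.INTER_CUBIC))
for u,v in [(320,244),(328,246),(334,250),(312,240),(325,240),(322,250),(326,262)]: print(u,v,W[v,u].round(0))
E
```

```text
110 [324.76768085 261.64855469]
129 [325.65013069 257.22357506]
158 [327.04716178 250.21826574]
[323.22597676 257.81673448]
[325.43146681 246.33030333]
320 244 [ 428. -288.  209.]
328 246 [ 446. -298.  193.]
334 250 [ 567. -253.    1.]
312 240 [ 411. -276.  230.]
325 240 [ 440. -291.  214.]
322 250 [ 542. -230.    5.]
326 262 [ 461. -293.  105.]
```

View pics/k2sc.png

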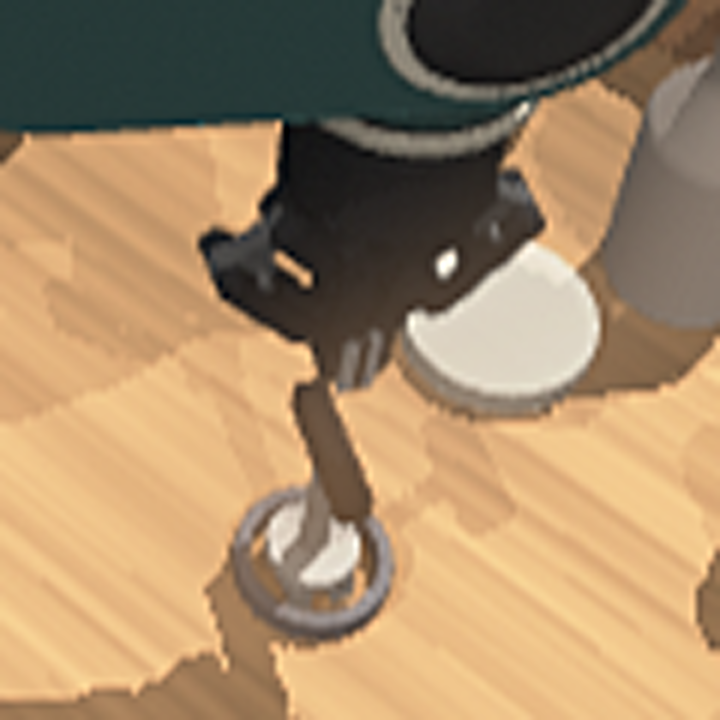

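```bash
python3 - <<'E'
from h import *
from bench import *
command_gripper(0.45)
move_l([456.8,-291.6,60]); print(get_t(),get_contact_force(),get_tcp_pos())
move_l([456.8,-291.6,32]); print(get_t(),get_contact_force(),get_tcp_pos())
snap("k3"); snap("k3s","side",1)
c=dict(np.load("k3s.npz"))
k=c["image"][190:310,270:390,::-1]; cv2.imwrite("pics/k3sc.png",cv2.resize(k,(600,600),interpolation=cv2.INTER_CUBIC))
E
```

```text
9.7667 [ 0.37375636 -0.4798454   1.08829779] [ 456.85779364 -291.62419752   60.31205781]
10.1 [-0.02789213 -0.18621748  0.33206862] [ 456.78192732 -291.57939944   32.43611306]
```

View pics/k3.png

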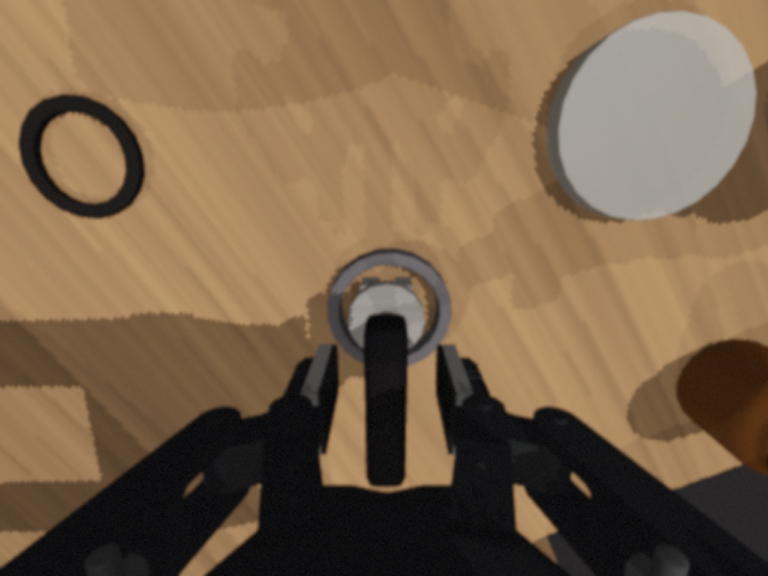

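View pics/k3sc.png

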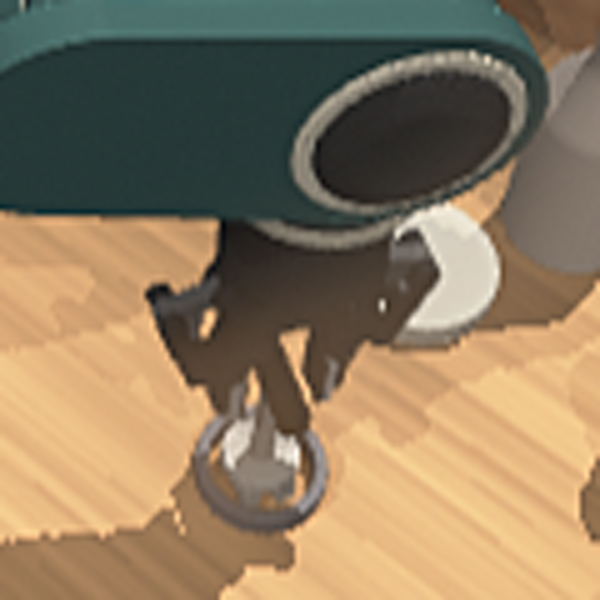

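```bash
python3 - <<'E'
from h import *
from bench import *
c=dict(np.load("k3.npz")); W=cloud(c)
for v in (350,360,370,385,400): print(v,W[int(v/1.5),int(326/1.5)].round(1),W[int(v/1.5),int(448/1.5)].round(1))
command_gripper(0.0); print(get_t(),get_grip_width(),get_contact_force(),get_torque())
c=snap("k4"); W=cloud(c)
for v in (340,350,360,370,385,400): print(v,W[int(v/1.5),int(365/1.5)].round(1),W[int(v/1.5),int(410/1.5)].round(1))
print(get_tcp_pos())
E
```

```text
350 [ 444.5 -270.7   82.6] [ 482.4 -294.4   83.2]
360 [ 445.9 -271.    91.5] [ 481.4 -293.7   91.4]
370 [ 446.2 -271.9   96.7] [ 480.6 -293.4   97.2]
385 [ 446.9 -273.   105.3] [ 479.2 -293.7  105. ]
400 [ 444.7 -276.6  107.2] [ 476.9 -297.   107.2]
10.5333 0.15813214754892882 [-1.07031551  1.03036332  5.72045037] [ 0.25930246  0.41745096 -0.04781107]
340 [ 465.2 -267.8  103.1] [ 461.9 -308.3   26.2]
350 [ 463.  -271.   102.4] [ 471.1 -286.9   84.3]
360 [ 461.  -274.1  102.6] [ 470.4 -287.3   91.1]
370 [ 459.6 -276.4  103.4] [ 470.3 -286.8   97.9]
385 [ 458.  -279.1  107.2] [ 469.6 -287.1  106.3]
400 [ 456.7 -281.4  111.3] [ 468.1 -288.9  111. ]
[ 457.04531958 -291.80951272   32.97007509]
```

View pics/k4.png

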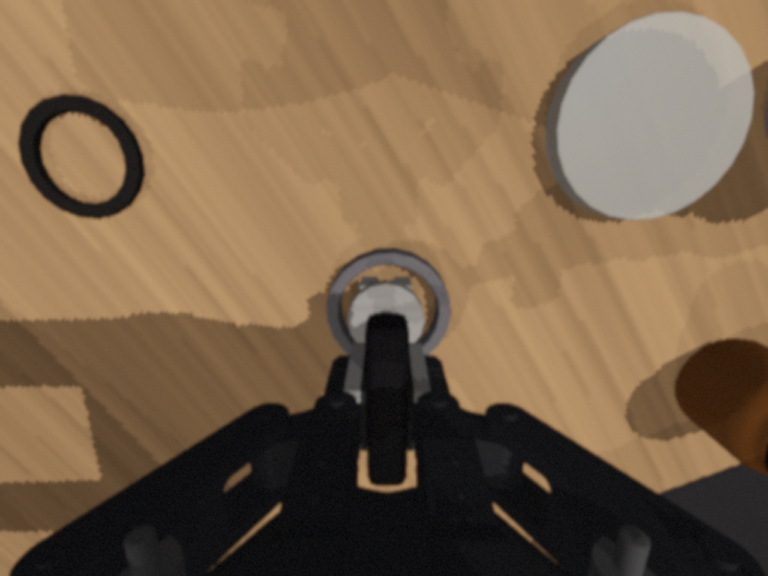

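```bash
cat > st.py <<'E'
import numpy as np
N={1:(623.0,31.1),2:(500.7,8.0),3:(542.2,125.7)}
E
python3 - <<'E'
from h import *
from bench import *
from st import N
move_l([456.8,-291.6,60],max_speed=100); print(get_t(),get_grip_width(),get_contact_force(),get_torque())
move_l([456.8,-291.6,150]); print(get_t(),get_contact_force(),get_torque())
print(inverse_kinematics([*N[1],145],down(237.4)))
move_to([*N[1],150],down(237.4)); print(get_t(),get_joint_positions(),get_tcp_pos())
dwell(.2);print(get_contact_force(),get_torque())
snap("h1"); snap("h1s","side",1);snap("h1t","top",1)
c=dict(np.load("h1.npz")); print(proj(c,[*N[1],80])*1.5,proj(c,[*N[1],118])*1.5)
E
```

```text
11.0167 0.15270839596618976 [-1.17151171 -0.10115987 -1.99244361] [-0.02102245  0.05809154  0.03235476]
11.7667 [-0.74743763 -0.45945057 -2.47747426] [-0.00701728 -0.01872595  0.02246311]
[ 8.98686917e-03  2.16801684e-02  1.61749474e+00 -4.44089210e-16
  1.50241774e+00 -2.56362845e+00]
13.9167 [ 8.44218451e-03  1.95432091e-02  1.61171004e+00 -9.13279042e-05
  1.51049227e+00 -2.56291016e+00] [622.94452062  30.73008939 149.88234696]
[-0.88250394 -0.92175227 -2.37246165] [-0.00869242 -0.03328205 -0.03991283]
[387.92487648 281.66901874] [388.12935285 301.15347182]
```

View pics/h1.png

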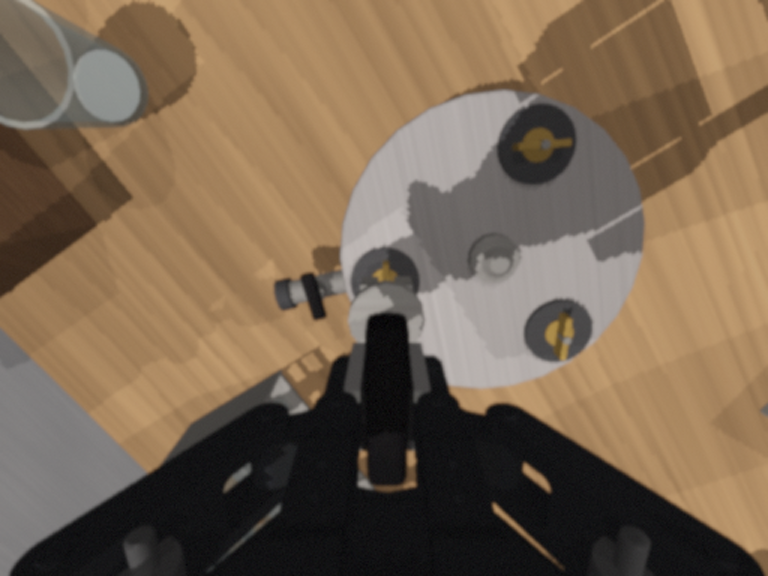

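View pics/h1s.png

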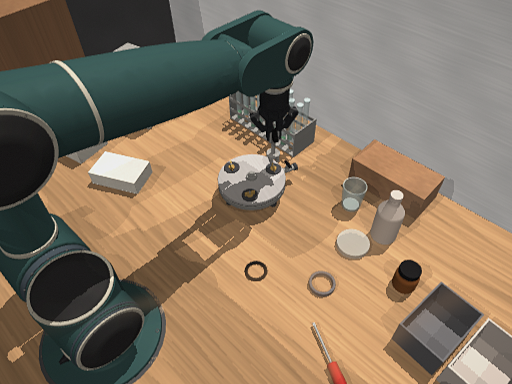

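```bash
python3 - <<'E'
from h import *
from st import N
c=dict(np.load("h1.npz")); im=c["image"][:,:,::-1].copy()
k=im[150:245,220:310]; k=cv2.resize(k,None,fx=6.3,fy=6.3,interpolation=cv2.INTER_CUBIC)
cv2.imwrite("pics/h1c.png",k)
k2=np.hstack([cv2.resize(im[int(v/1.5)-30:int(v/1.5)+30,int(u/1.5)-30:int(u/1.5)+30],(390,390),interpolation=cv2.INTER_CUBIC) for u,v in [(537,143),(559,331)]])
cv2.imwrite("pics/h1d.png",k2)
for i in N: print(i,proj(c,[*N[i],80]))
# head: points z 118-... height of head top = mouth+24
W=cloud(c); m=(W[...,2]>112)&(W[...,2]<160); v,u=np.where(m); sel=(abs(u-257)<40)&(v<240)&(v>170)
A=W[v[sel],u[sel]]; h=A[(A[:,2]<150)]
print(len(h),np.percentile(h,[1,50,99],axis=0).round(1))
E
```

```text
1 [258.61658432 187.77934582]
2 [359.51373268  96.97641232]
3 [373.27232714 221.06899923]
1338 [[605.3  10.8 120.4]
 [618.5  23.2 142.6]
 [643.   47.6 144.2]]
```

View pics/h1c.png

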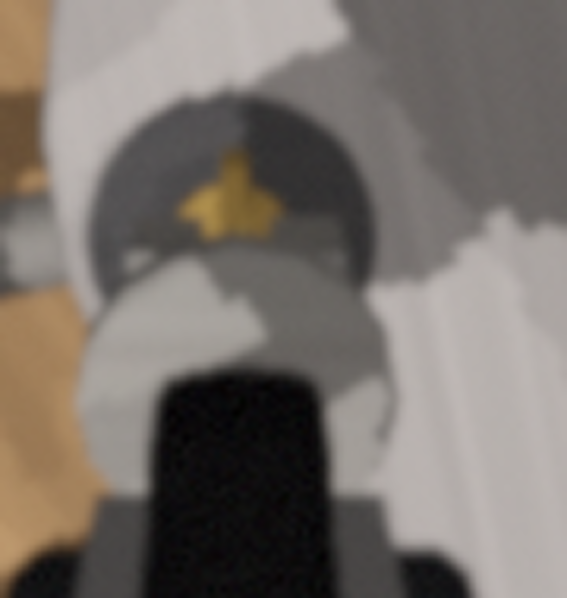

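View pics/h1d.png

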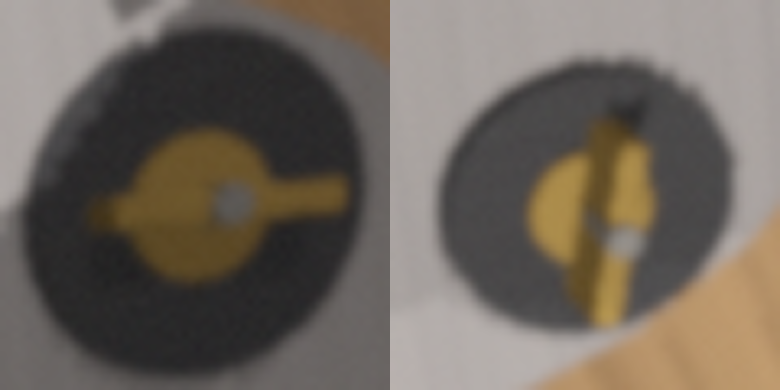

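```bash
cat >> h.py <<'E'
def FT(n=3):
    from bench import get_contact_force,get_torque,dwell
    F=[];T=[]
    for _ in range(n): F.append(get_contact_force());T.append(get_torque())
    return np.mean(F,0),np.mean(T,0)
E
python3 - <<'E'
from h import *
from bench import *
from st import N
F0,T0=FT(5); print(get_t(),F0.round(2),T0.round(3))
for z in (128,122,117,114):
    move_l([*N[1],z],max_speed=60); F,T=FT(3); print(z,get_t(),(F-F0).round(1),(T-T0).round(3),get_tcp_pos().round(1))
    if (F-F0)[2]>8: break
snap("d1")
E
```

```text
14.2667 [ 0.13  0.48 -0.76] [-0.001 -0.014  0.039]
128 14.7833 [-0.2 -1.  -0.6] [ 0.007 -0.032 -0.034] [622.9  31.1 127.7]
122 15.0333 [-0.1 -0.8 -1.4] [ 0.026  0.025 -0.03 ] [622.9  31.1 121.7]
117 15.2833 [-0.9  0.2 -1.5] [-0.031 -0.046 -0.054] [622.8  31.1 116.6]
114 15.5333 [ 0.  -0.3 -0.6] [-0.022  0.037 -0.021] [622.9  31.1 113.8]
```

View pics/d1.png

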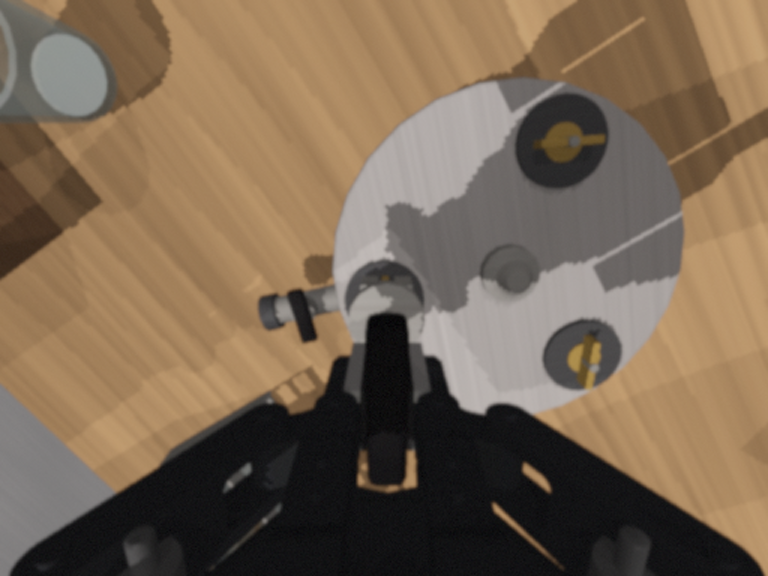

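```bash
python3 - <<'E'
from h import *
from bench import *
from st import N
F0,T0=FT(30); print(get_t(),F0.round(2),T0.round(3))
z=114
while z>108:
    z-=0.7
    move_l([*N[1],z],max_speed=60); F,T=FT(30); print(round(z,1),get_t(),(F-F0).round(2),(T-T0).round(3),get_tcp_pos().round(1))
    if (F-F0)[2]>2.5: break
E
```

```text
15.5833 [-0.56  1.03 -2.62] [ 0.024  0.004 -0.039]
113.3 15.8333 [ 1.13 -1.05  0.27] [-0.03  -0.015  0.037] [623.   31.1 113.3]
112.6 16.0833 [-0.24 -1.64  5.1 ] [-0.042  0.016  0.051] [623.2  31.1 113. ]
```

```bash
cat >> h.py <<'E'
def tz(n=5,dt=0.017):
    from bench import get_contact_force,get_torque,dwell
    T=[];F=[]
    for _ in range(n): dwell(dt); T.append(get_torque()[2]); F.append(get_contact_force())
    return np.mean(T),np.mean(F,0)
def hunt(deg=4,maxn=18,thr=0.085):
    "step j6 clockwise until bite felt; returns log of (cum deg, tz)"
    from bench import get_joint_positions,goto_joints,get_t
    q=np.array(get_joint_positions(),float); q0=q[5]; b,F=tz(6); print("base",b.round(3),F.round(1),"j6",q0.round(4),get_t())
    L=[]
    for i in range(1,maxn+1):
        q[5]=q0+np.radians(deg*i); goto_joints(q); t,F=tz(4); L.append((deg*i,t-b))
        print(deg*i,round(t-b,3),F.round(1),round(np.degrees(get_joint_positions()[5]-q0),2),round(get_t(),2))
        if t-b>thr: break
    return q,q0,L
E
python3 - <<'E'
from h import *
from bench import *
from st import N
move_l([*N[1],113.1],max_speed=60)
q,q0,L=hunt(4,6)
E
```

```text
base 0.007 [ 0.3  0.2 -0.7] j6 -2.5636 16.4333
4 -0.042 [-0.6  0.4 -0.2] 3.88 16.75
8 -0.011 [ 0.5  0.1 -0.6] 7.84 17.07
12 0.004 [ 0.6 -0.4 -0.7] 11.83 17.38
16 -0.012 [ 0.4 -0.7 -1. ] 15.83 17.7
20 -0.028 [ 0.8 -0.5 -0.7] 19.83 18.02
24 -0.018 [ 0.5 -0.7 -0.6] 23.83 18.33
```

```bash
python3 - <<'E'
from h import *
from bench import *
q,q0,L=hunt(4,14)
E
```

```text
base 0.004 [ 0.5 -0.3 -0.3] j6 -2.1477 18.4333
4 -0.01 [ 1.1 -0.5  0.1] 3.86 18.75
8 -0.024 [ 0.7 -0.5 -0.2] 7.83 19.07
12 -0.017 [ 0.9 -0.5 -0.2] 11.83 19.38
16 0.008 [ 1.  -0.7 -0.5] 15.83 19.7
20 0.008 [ 0.6 -1.   0. ] 19.83 20.02
24 -0.005 [ 0.8 -0.9 -0.5] 23.83 20.33
28 -0.0 [ 0.2 -0.3 -0.3] 27.83 20.65
32 0.019 [ 0.7 -1.8 -0.6] 31.83 20.97
36 0.147 [ 1.3 -4.3  0.1] 35.83 21.28
```

```bash
python3 - <<'E'
from h import *
from bench import *
q=np.array(get_joint_positions()); a=-2.1477
for d in (55,75,95,110,124):
    q[5]=a+np.radians(d); goto_joints(q); t,F=tz(4); print(d,round(t,3),F.round(1),round(np.degrees(get_joint_positions()[5]-a),2),get_tcp_pos().round(1),round(get_t(),2))
for d in (123,122,121,119,116):
    q[5]=a+np.radians(d); goto_joints(q); t,F=tz(3); print(d,round(t,3),F.round(1),round(get_t(),2))
E
```

```text
55 0.05 [ 1.7 -3.1  0. ] 54.72 [623.1  30.9 113.1] 21.77
75 0.069 [ 2.9 -2.9 -0.5] 74.69 [623.1  30.9 113.1] 22.26
95 0.046 [ 3.7 -2.2 -1.4] 94.68 [623.1  30.9 113.1] 22.75
110 0.055 [ 4.6 -2.2 -1.9] 109.78 [623.2  30.9 113.1] 23.18
124 0.083 [ 5.3 -3.4 -2.3] 123.78 [623.2  30.9 113.1] 23.58
123 0.098 [ 4.4 -2.4 -1.3] 23.88
122 0.04 [ 4.1 -2.2 -1. ] 24.18
121 0.085 [ 3.5 -1.5 -1.3] 24.48
119 0.05 [ 0.8 -0.4 -0.8] 24.78
116 0.018 [ 0.4 -0.1 -1.1] 25.08
```

```bash
python3 - <<'E'
from h import *
from bench import *
from st import N
c=dict(np.load("h1.npz")); s=6.5
f=lambda p,o:onplane(c,o[0]+p[0]/s-.5,o[1]+p[1]/s-.5,92)
for A,B in [(f((95,213),(328,65)),f((345,192),(328,65))),(f((600-390,120),(342,190)),f((605-390,318),(342,190)))]:
    d=B-A; print(((A+B)/2).round(1),np.hypot(*d[:2]),np.degrees(np.arctan2(d[1],d[0])))
q=np.array(get_joint_positions()); q[5]=-2.1477+np.radians(112); goto_joints(q); print(tz(3))
p=get_tcp_pos(); move_l([N[1][0],N[1][1],140],max_speed=100); print(get_t(),get_tcp_pos(),FT(3))
q2=inverse_kinematics([*N[2],140],down(149.5)); print(q2)
move_to([*N[2],140],down(149.5)); print(get_t())
snap("h2")
c=dict(np.load("h2.npz")); im=c["image"][:,:,::-1]
cv2.imwrite("pics/h2c.png",cv2.resize(im[130:250,180:330],(750,600),interpolation=cv2.INTER_CUBIC)); print(proj(c,[*N[2],80]),proj(c,[*N[1],80]),get_tcp_pos())
E
```

```text
[502.8   5.8  92. ] 32.662589859896876 151.95119337881934
[544.4 121.   92. ] 33.41230413618484 66.29945105201526
(np.float64(0.015309269398840112), array([ 0.32529358, -0.25044289, -0.29741526]))
25.8 [623.26502866  31.094447   140.61189547] (array([-0.14064699,  0.07877993, -2.72010187]), array([ 0.0069698 , -0.04413145,  0.0051359 ]))
[-3.49679617e-02 -2.52882428e-01  1.87657009e+00 -4.44089210e-16
  1.51790499e+00 -1.07343887e+00]
26.65
[257.0115467  189.96460302] [334.1097468  273.56136383] [501.11824042   8.09143196 139.86450829]
```

View pics/h2.png

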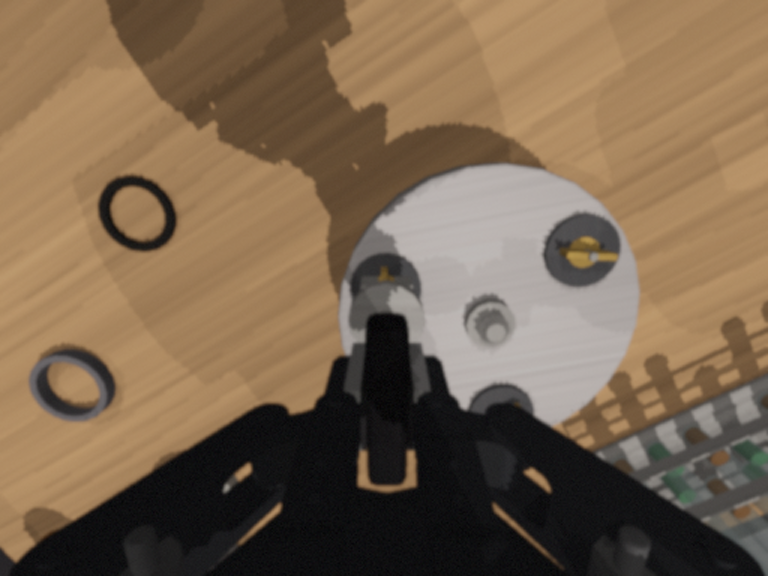

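View pics/h2c.png

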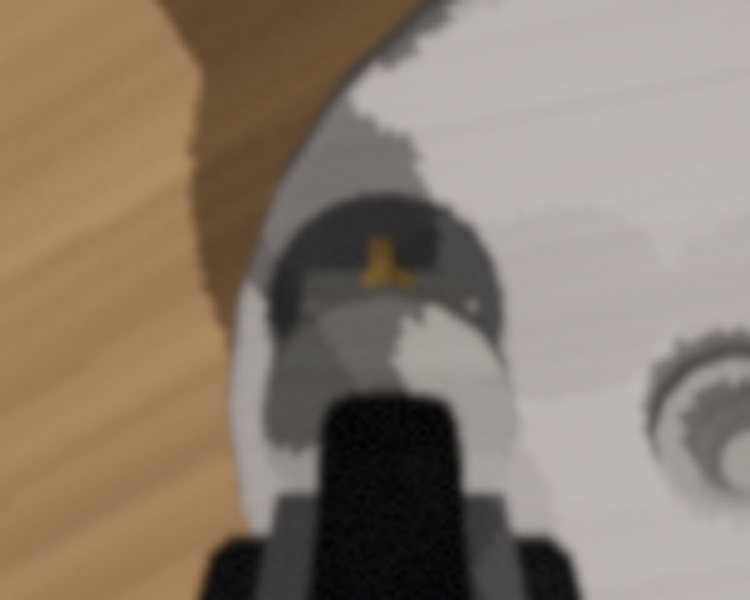

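```bash
sed -i 's/2:(500.7,8.0)/2:(500.2,7.2)/' st.py; python3 - <<'E'
from h import *
from bench import *
from st import N
for z in (122,116,113.1):
    move_l([*N[2],z],max_speed=70); t,F=tz(3); print(z,get_t(),F.round(1),round(t,3),get_tcp_pos().round(1))
    if F[2]>6: raise SystemExit
q,q0,L=hunt(4,18)
E
```

```text
122 27.1583 [-0.2 -0.4 -1.8] -0.0 [500.2   7.2 121.8]
116 27.4583 [-0.1 -0.1 -1.6] -0.006 [500.2   7.2 115.9]
113.1 27.7583 [-0.4  0.1 -2.1] 0.003 [500.2   7.2 113.1]
base -0.005 [ 0.1 -0.1 -1.8] j6 -1.0751 27.8583
4 -0.005 [-0.1  0.1 -2.3] 3.88 28.18
8 0.023 [ 0.5  1.  -2.3] 7.84 28.49
12 0.024 [ 0.5  0.9 -1.9] 11.83 28.81
16 0.044 [ 1.   2.4 -2.5] 15.83 29.12
20 0.186 [ 2.1  3.  -2.4] 19.83 29.44
```

```bash
python3 - <<'E'
from h import *
from bench import *
q=np.array(get_joint_positions()); a=-1.0751
for d in (35,55,75,95,108):
    q[5]=a+np.radians(d); goto_joints(q); t,F=tz(3); print(d,round(t,3),F.round(1),get_tcp_pos().round(1),round(get_t(),2))
for d in (107,106,105,104,103,102,100,96):
    q[5]=a+np.radians(d); goto_joints(q); t,F=tz(3); print(d,round(t,3),F.round(1),round(get_t(),2))
E
```

```text
35 0.074 [ 3.4  3.2 -2.9] [500.4   7.3 113.1] 29.85
55 0.131 [ 4.9  3.2 -3.7] [500.5   7.3 113.2] 30.32
75 0.113 [ 5.3  1.9 -3.9] [500.6   7.2 113.2] 30.8
95 0.116 [ 6.   1.2 -3.5] [500.8   7.1 113.3] 31.27
108 0.076 [ 5.9 -0.2 -2.3] [500.8   6.9 113.4] 31.66
107 0.066 [ 5.5 -1.8 -0.8] 31.96
106 0.056 [ 4.4 -2.1  0.2] 32.26
105 0.042 [ 4.3 -1.9  0.4] 32.56
104 0.048 [ 3.6 -1.3  0.2] 32.86
103 0.083 [ 2.  -1.3 -1.1] 33.16
102 0.023 [ 1.3 -1.  -1. ] 33.46
100 -0.005 [-0.1 -0.2 -1.4] 33.76
96 -0.042 [ 0.3 -0.2 -1.5] 34.06
```

```bash
python3 - <<'E'
from h import *
from bench import *
from st import N
move_l([*N[2],140],max_speed=100); print(get_t())
print(inverse_kinematics([*N[3],140],down(238.2)))
move_to([*N[3],140],down(238.2)); print(get_t())
snap("h3")
c=dict(np.load("h3.npz")); im=c["image"][:,:,::-1]
cv2.imwrite("pics/h3c.png",cv2.resize(im[130:250,180:330],(750,600),interpolation=cv2.INTER_CUBIC)); print(proj(c,[*N[3],80]),get_tcp_pos())
E
```

```text
34.475
[ 1.81977296e-01 -1.24261242e-01  1.76598621e+00 -4.44089210e-16
  1.49986769e+00 -2.40460066e+00]
37.0167
[258.5121491  190.71183998] [542.17362428 125.62376582 139.96946617]
```

View pics/h3.png

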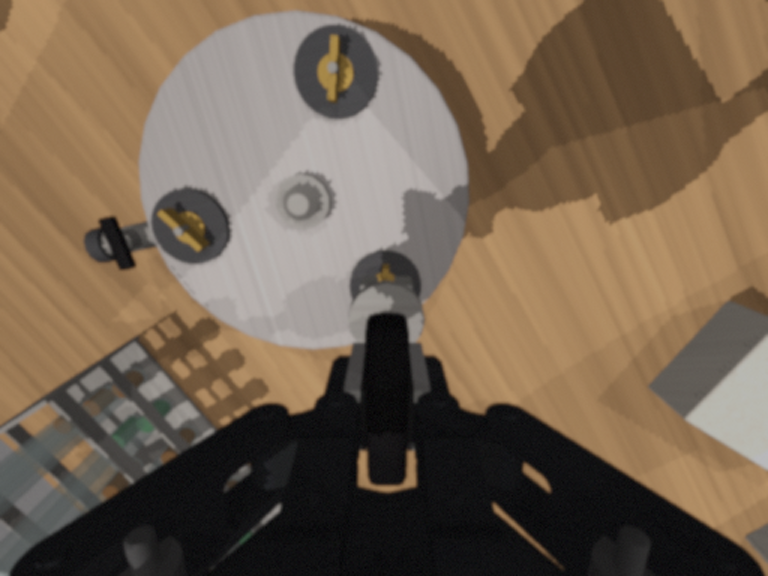

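View pics/h3c.png

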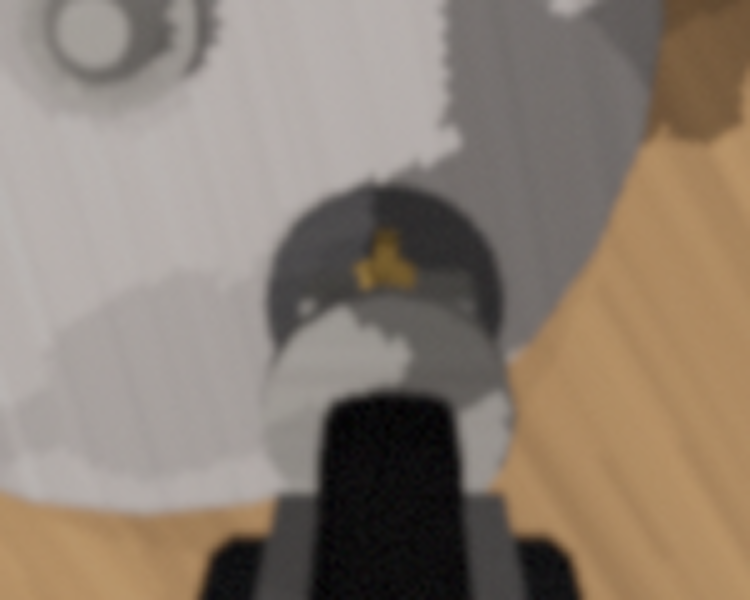

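```bash
sed -i 's/3:(542.2,125.7)/3:(542.9,125.3)/' st.py; python3 - <<'E'
from h import *
from bench import *
from st import N
for z in (122,116,113.0):
    move_l([*N[3],z],max_speed=70); t,F=tz(3); print(z,get_t(),F.round(1),round(t,3),get_tcp_pos().round(1))
    if F[2]>6: raise SystemExit
q,q0,L=hunt(4,19)
E
```

```text
122 37.525 [ 0.1 -0.2 -2. ] -0.016 [542.8 125.3 121.8]
116 37.825 [-0.2 -0.2 -1.3] 0.008 [542.8 125.3 115.9]
113.0 38.125 [ 0.  -0.4 -0.8] 0.023 [542.9 125.3 113. ]
base 0.0 [ 0.4 -0.1 -1.1] j6 -2.4056 38.225
4 0.003 [-0.2 -0.2 -1.3] 3.88 38.54
8 0.004 [-0.6 -0.2 -0.8] 7.84 38.86
12 0.023 [-0.1 -0.4 -0.7] 11.83 39.17
16 -0.012 [ 0.2  0.  -0.7] 15.83 39.49
20 0.105 [ 1.4 -0.3 -0.7] 19.83 39.81
```

```bash
python3 - <<'E'
from h import *
from bench import *
q=np.array(get_joint_positions()); a=-2.4056
for d in (22,24,27):
    q[5]=a+np.radians(d); goto_joints(q); t,F=tz(5); print(d,round(t,3),F.round(1),get_tcp_pos().round(1),round(get_t(),2))
E
```

```text
22 0.229 [ 0.8 -0.4 -1.3] [543.  125.2 113. ] 40.14
24 0.235 [ 0.9 -0.7 -1.4] [543.  125.3 113. ] 40.48
27 0.185 [ 1.3 -0.9 -1.1] [543.  125.2 113. ] 40.81
```

```bash
python3 - <<'E'
from h import *
from bench import *
q=np.array(get_joint_positions()); a=-2.4056
for d in (45,65,85,100,111.5):
    q[5]=a+np.radians(d); goto_joints(q); t,F=tz(3); print(d,round(t,3),F.round(1),get_tcp_pos().round(1),round(get_t(),2))
for d in (110,109,108,107,106,104,100):
    q[5]=a+np.radians(d); goto_joints(q); t,F=tz(3); print(d,round(t,3),F.round(1),round(get_t(),2))
E
```

```text
45 0.033 [ 1.8 -1.7 -1. ] [543.  125.2 113. ] 41.26
65 0.082 [ 2.2 -2.8 -0.6] [543.1 125.1 113.1] 41.73
85 0.086 [ 3.  -4.2 -0.1] [543.1 125.1 113.1] 42.21
100 0.062 [ 2.6 -5.3 -0.2] [543.  125.  113.1] 42.62
111.5 0.103 [ 1.6 -4.4  0.8] [543.  125.  113.2] 42.98
110 0.03 [-0.9 -1.7  0.2] 43.27
109 0.031 [-0.6 -0.7  0.2] 43.58
108 -0.012 [ 0.1 -0.6 -0.5] 43.88
107 0.002 [ 0.5 -0.1 -1. ] 44.17
106 0.006 [ 0.2  0.1 -1.2] 44.48
104 0.005 [ 0.4  0.2 -1.1] 44.77
100 -0.002 [ 0.1  0.  -1.4] 45.08
```

```bash
python3 - <<'E'
from h import *
c=dict(np.load("h3.npz")); im=c["image"][:,:,::-1]
print([ (int(u/1.5)-30,int(v/1.5)-30) for u,v in [(190,228),(336,70)]])
k2=np.hstack([cv2.resize(im[int(v/1.5)-30:int(v/1.5)+30,int(u/1.5)-30:int(u/1.5)+30],(390,390),interpolation=cv2.INTER_CUBIC) for u,v in [(190,228),(336,70)]])
cv2.imwrite("pics/h3d.png",k2)
E
```

```text
[(96, 122), (194, 16)]
```

View pics/h3d.png

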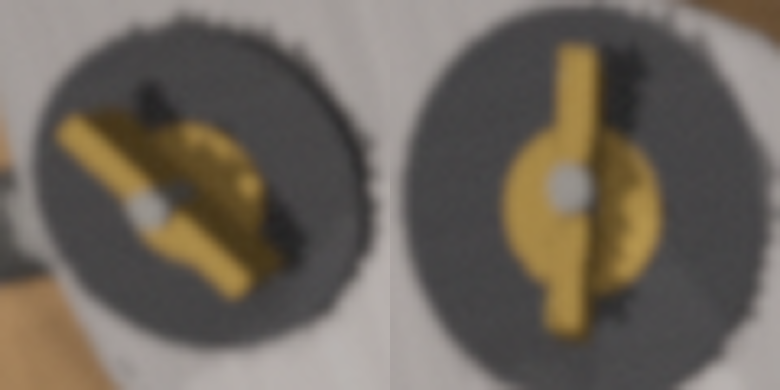

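```bash
python3 - <<'E'
from h import *
def ang(c,o,a,b,s):
    f=lambda p:onplane(c,o[0]+p[0]/s-.5,o[1]+p[1]/s-.5,92)
    A,B=f(a),f(b); d=B-A; return np.degrees(np.arctan2(d[1],d[0])).round(1),np.hypot(*d[:2]).round(1)
c=dict(np.load("h3.npz"))
print("n1",ang(c,(96,122),(70,125),(240,285),6.5),"n2",ang(c,(194,16),(577-390,48),(567-390,330),6.5))
E
```

```text
n1 (np.float64(100.2), np.float64(29.1)) n2 (np.float64(53.5), np.float64(30.2))
```

```bash
python3 - <<'E'
from h import *
from bench import *
from st import N
move_l([*N[3],152],max_speed=120); print(get_t(),FT(2))
S=[458.3,-292.2]
move_to([*S,152],down(138.2)); print(get_t())
move_l([*S,60],max_speed=150); t,F=tz(3); print(get_t(),F)
c=snap("p1"); print(proj(c,[*S,14])*1.5,get_grip_width())
E
```

```text
45.55 (array([-0.20504611, -0.05196591, -1.79226551]), array([-0.03285734,  0.04945133,  0.04120196]))
47.1167
47.9333 [-0.09678975  0.19285464 -1.95288377]
[385.15698128 290.4983314 ] 0.15436081938710428
```

View pics/p1.png

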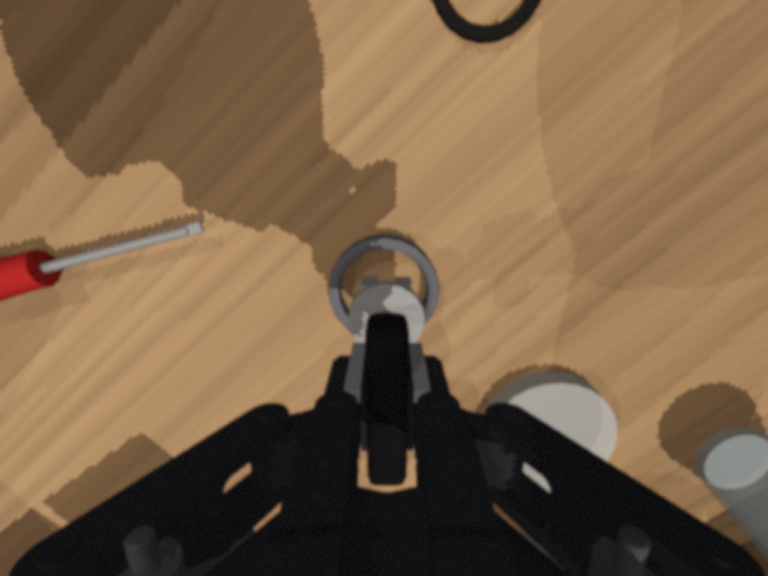

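```bash
python3 - <<'E'
from h import *
from bench import *
S=[458.0,-292.7]
move_l([*S,37],max_speed=60); t,F=tz(2); print(get_t(),F)
z=37
while z>31.5:
    z-=1.2 if z>34.5 else 0.6
    move_l([*S,z],max_speed=60); t,F=tz(3); print(round(z,1),get_t(),F.round(1),get_tcp_pos().round(1))
    if F[2]>1: break
command_gripper(0.4); print(get_t(),get_contact_force())
snap("p2"); snap("p2s","side",1)
c=dict(np.load("p2s.npz")); cv2.imwrite("pics/p2sc.png",cv2.resize(c["image"][190:310,270:390,::-1],(600,600),interpolation=cv2.INTER_CUBIC))
E
```

```text
48.55 [-0.12014782  0.3978711  -1.21169488]
35.8 48.85 [ 0.1  0.1 -2.1] [ 458.1 -292.7   35.9]
34.6 49.15 [ 0.1  0.  -1.9] [ 458.  -292.7   34.6]
33.4 49.45 [-0.   0.2 -1.8] [ 458.  -292.7   33.3]
32.8 49.75 [ 0.1 -0.3  0.6] [ 458.1 -292.8   33. ]
32.2 50.05 [-1.6  0.3  6.7] [ 458.3 -293.    33. ]
50.3833 [0.08847854 0.70450668 1.06471014]
```

View pics/p2.png

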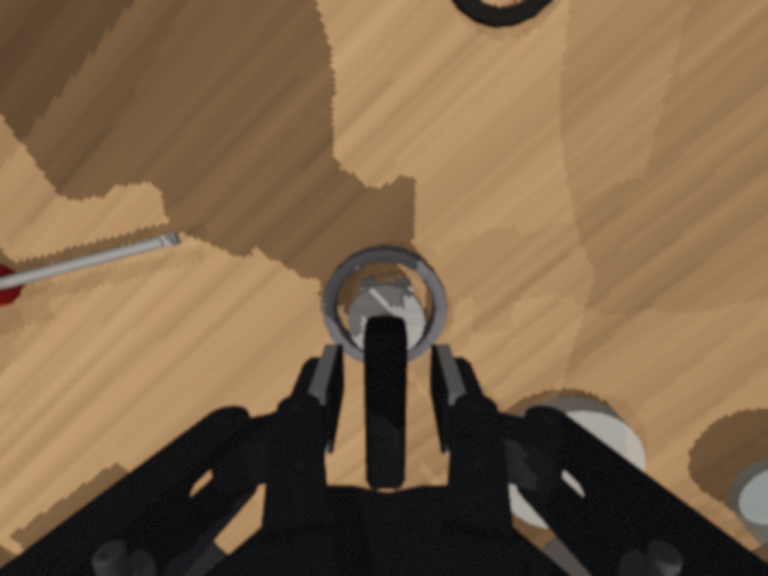

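View pics/p2sc.png

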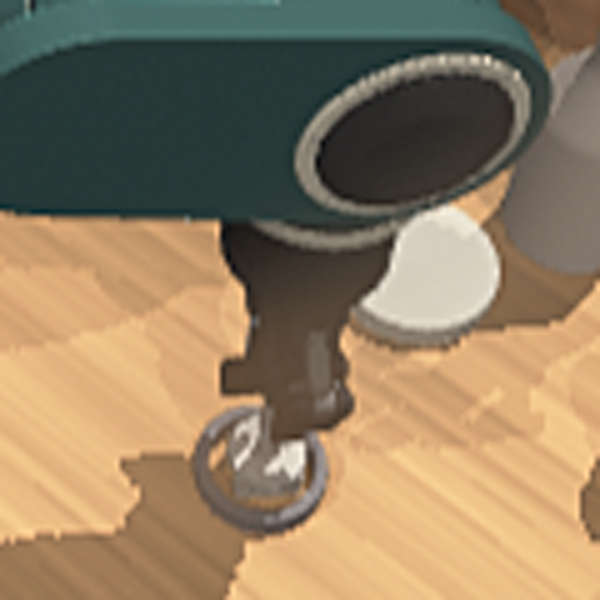

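```bash
python3 - <<'E'
from h import *
from bench import *
p=[458.0,-292.7]
move_l([*p,190],max_speed=150); print(get_t(),get_contact_force())
c=snap("f1"); snap("f1s","side",1.5); snap("f1t","top",1.5)
for n in ("f1","f1s"):
    c=dict(np.load(n+".npz")); W=cloud(c)
    m=(W[...,2]>82)&(W[...,2]<115)&(np.hypot(W[...,0]-458,W[...,1]+292)<45); A=W[m]; r=cv2.minAreaRect(A[:,:2].astype(np.float32)); print(n,np.round(r[0],1),np.round(r[1],1),A[:,2].max())
    k=(W[...,2]>7)&(W[...,2]<20)&(np.hypot(W[...,0]-458,W[...,1]+291)<45); A=W[k]
    M=np.c_[2*A[:,:2],np.ones(len(A))]; x=np.linalg.lstsq(M,(A[:,:2]**2).sum(1),rcond=None)[0]; print(" ring",x[:2])
E
```

```text
51.6833 [-0.54662342 -0.26029526 -0.14475596]
f1 [ 459.  -293.9] [13.1 58.5] 107.54180525875844
 ring [ 457.22597323 -292.99776718]
f1s [ 460.6 -294.3] [16.1 60.2] 109.77498908401155
 ring [ 458.74300699 -293.11440209]
```

View pics/f1s.png

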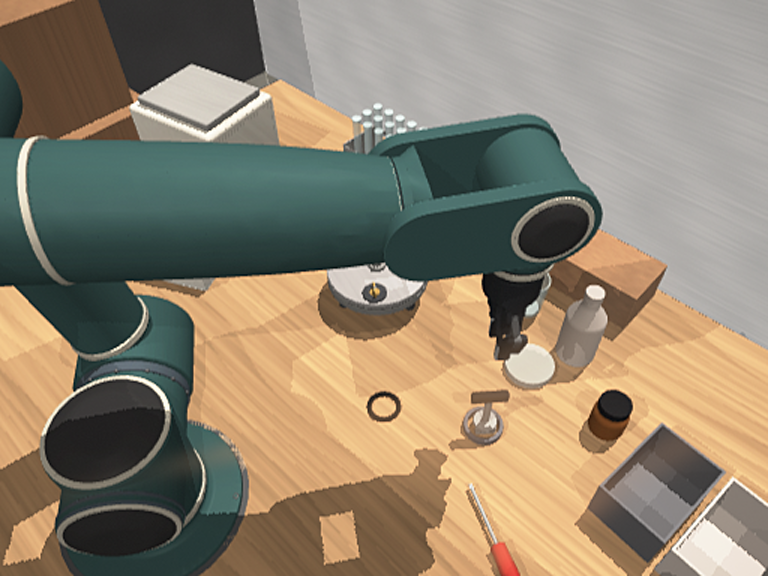

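View pics/f1.png

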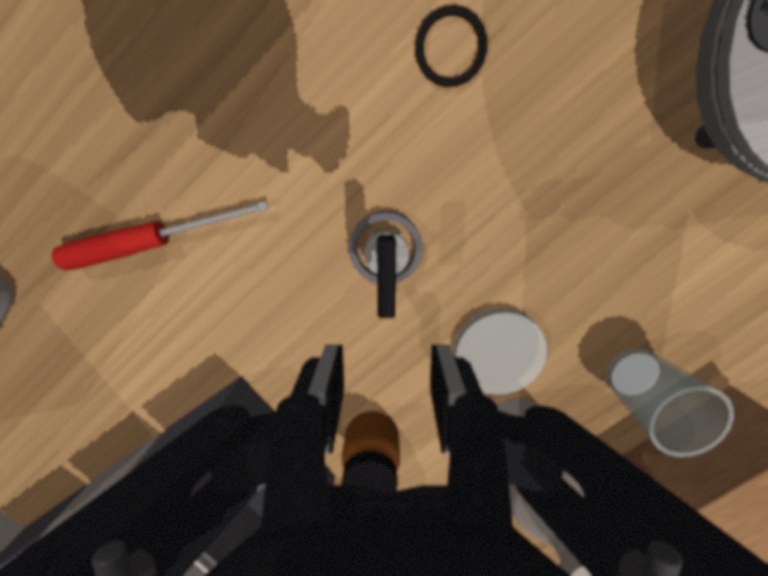

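```bash
python3 - <<'E'
from bench import *
finish_job(); print(get_t())
E
```

```text
the job is handed in; nothing more can be done
the job is handed in; nothing more can be done
```

I tightened the nuts in order (nut1 over the outlet pipe, nut2, nut3), stood the key back in its ring and handed the job in at about 52 s. No verdict is reported.

| Nut | Estimated turn past bite | How well known |
|---|---|---|
| nut1 | about 87–89° | likely range; the bite was felt in one 4° step, so it could be as low as 83° |
| nut2 | about 86–90° | likely range; could be as low as 83° |
| nut3 | about 90–91° | the bite showed as a clear rise in torque |

- **How the angles were found:** I took the bite from the jump in halted torque. I took the end of each turn from where contact was lost when backing the key off. That back-off showed 2–6° of twist between gripper and key.
- **Check by eye:** pictures taken over nut3 gave tab angles for nut1 and nut2 that agreed with the gripper angles after a steady 5–6° of slack. I did not look at nut3 again after tightening it.
- **Forces:** the contact forces I read while tightening stayed under about 7 N.
- **Key:** the last pictures show it upright in the ring, about 2 mm off centre, with the gripper clear above it. The bystanders in view looked undisturbed.
- **What disagreed:** the fingers end about 46–48 mm above the stated TCP, so my first two attempts to grasp the key closed on nothing. I measured the offset in the pictures and corrected for it. Camera positions also differed from each other by 1–2 mm.

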